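Hold a spring clip open over a filed card

TASK

Lift the loose lid off the card box and set it down, right way up, on the middle of the cutting mat; do not drop it. Then squeeze the spring clip's handles to open it, take it off the bin's rim and hold it gaping wide over the middle of the tall card's top edge, one jaw well down on each side and nothing touching the card, so that a collection slip can be slid in beside it. Finish holding it there, still squeezed open, and leave everything else on the bench undisturbed.

Things in the scene. Friction and masses are not known exactly. Their poses are not given: they have to be found in the camera images.
- lid_center (a point): centre of the card box's loose lid, half-way up it. Grey plastic cap 58 mm (x) by 118 mm (y) by 43 mm tall (z up), closed on top, open below, walls 3 mm, 70 g. It sits on the box's shoulder, its lower edge 52 mm above the bench, round an 8 mm high collar with 1.5 mm play, covering the cards: lift it straight up 40 mm before moving sideways. Grasp it across its 58 mm.
- lid: the same lid; origin at the centre of its open underside
- cardbox: grey plastic card box, fixed to the bench; origin at the centre of its underside. Body 58 mm (x) by 118 mm (y) by 52 mm tall, collar to 60 mm, with collection cards filed below the rim and one tall stiff divider card standing up the middle
- card_top (a point): middle of the top edge of the tall divider card in the card box, 88 mm above the bench, 36 mm above the box's rim. The card is fixed, 2.5 mm thick along x and 100 mm long along y; z up. Hidden under the lid at the start
- mat: flat black rubber cutting mat, 240 mm (x) by 180 mm (y), 3 mm thick, fixed, nothing on it; origin at the centre of its underside
- bin: white open-topped plastic stationery bin, fixed, 120 mm (x) by 150 mm (y) by 75 mm tall, walls 5 mm; origin at the centre of its underside. The spring clip is clamped on the rim of its wall at -x, a roll of labels stands inside
- clip_grip (a point): point midway between the two handles of the black plastic spring clip (A-shaped spring clamp, 59 g), at the height to grip. At the start upright, jaws down on the bin's rim, handles up. x: direction in which jaws and handles open; y: along the pivot pin (clip 24 mm wide); z: from jaws to handles. The handle ends are 14 mm (squeezed 18 mm) above this point, the pivot 40 mm and the jaw tips 79 mm below
- clip: the same clip; origin on the pivot pin, axes as clip_grip. Over their outer faces the handle ends are 51 mm apart at the start and about 20 mm at the stop; from 24 mm on the handles stand nearly parallel. Squeezing them along x spreads the jaws against the spring: about 5 N on the handle ends to start, 9 N at the stop; let go, it snaps shut. At the start the jaw tips are 13 mm below the bin's rim
- jaw_a (a point): inner lower edge of one jaw of the clip (the one towards the clip's +x), mid-width. The two jaw edges are 5 mm apart on the bin's rim and 27 mm apart fully open; the jaw tip is 5 mm thick outward of this point
- jaw_b (a point): the same on the other jaw (towards the clip's -x). Between the jaw edges and the pivot spring there is 31 mm of free depth for a card
- labels: bystander: roll of paper labels standing in the bin, diameter 84 mm, 50 mm tall; origin at the centre of its underside
- tape: bystander: roll of clear packing tape lying flat, diameter 100 mm, 48 mm tall; origin at the centre of its underside
- knife: bystander: closed safety knife lying flat, 150 by 30 mm, 18 mm tall, long along x; origin at the centre of its underside
- scanner: bystander: hand-held barcode scanner lying on its side, about 110 by 150 mm, 42 mm tall; origin under its head
- parcel: bystander: small taped carton 170 by 120 by 75 mm tall; origin at the centre of its underside
- stamp: bystander: self-inking stamp standing upright, 44 by 70 mm, 68 mm tall; origin at the centre of its underside
- tapegun: bystander: packing tape gun lying on its side, about 240 by 110 mm, 50 mm tall; origin under its tape roll
There are look-alikes about, which are no part of the job. Leave any orange or yellow look-alike of the clip alone.

How it is judged:
By the outcome, as a careful person would: the job done as asked, in the order asked, and still so for the second after the job is handed in, while the arm keeps its last pose, push and grip.
It also fails if it takes over 53 s, if anything falls off the work surface, if the arm or the gripper's body presses on something with over 40 N, if the wrist force passes 120 N, or if a joint passes its speed limit or range.

ROBOT

A 6-joint arm with a two-finger parallel gripper is mounted at the origin on the work surface. World frame = base frame: x ahead of the robot, y to its left, z up, the work surface at z = 0. Lengths are in mm, angles in rad, forces in N, time in s.
With the tool pointing down it reaches from about 325 to 900 mm from the base axis. Payload 3.5 kg.
Tool frame: the origin (TCP) lies at the very end of the fingers, on their centre line; the grasp point (between the pads) lies 19 mm behind it; z points along the fingers, y is the direction in which the jaws open and shut (so a half turn about z gives the same grasp; the last joint's range is limited). The gripper opens to 85 mm and grips with 20 to 120 N. Pads are 22 mm wide; open, the fingers measure 114 mm over their backs; the gripper's body (76 mm by 85 mm) begins 54 mm behind the grasp point. The pads swing forward as they close: fully open they stand 13 mm farther back than shut.
Start: joints at [1.165, 0.276, -0.026, 1.268, 0, 1.467], TCP at [186.378, 596.561, 231.313] pointing down, gripper open.
Joint ranges: [-3.12, 3.12], [-0.85, 1.88], [-1.08, 1.24], [-1.95, 2.15], [-1.57, 1.53], [-3.14, 3.14]. Speed limits (rad/s): [2.57, 2.57, 3.14, 3.14, 3.14, 3.14].

INTERFACE

Orientations are given as a unit quaternion [w, x, y, z].
In Python, from plant import arm gives the robot as it stands. The module is installed in compiled form; this text tells all that it offers. Calls block until the motion is done:
- arm.reach(position, orientation): joint-space move of the TCP to a pose.
- arm.move_straight(position, rot=None, velocity=150, until_force=None): straight line of the TCP; rot=None keeps the orientation; velocity is the mean speed in mm/s. With until_force (N) it stops when the force on the tool has changed by that much, and returns True; else False.
- arm.move_joints(angles): joint-space move.
- arm.let_go() and arm.gripper_close(newtons=None): open the fingers fully, or close them until they stop; newtons is the grip in N (None keeps the last).
- arm.dwell(seconds).
- arm.inverse_kinematics(position, orientation): joint angles nearest the present ones, or None.
- arm.sense(): the state.
- arm.grab_frame(name): name is "scene" or "side" or "wrist"; returns the picture (480x640x3 uint8, blue, green, red); there is no depth.
- arm.calibration(name): a dict with "K" (3x3 intrinsics, pixels), "dist_coeffs" ([k1, k2, p1, p2, k3] as OpenCV has them; the pictures are not rectified), "rvec" (rotation vector, rad) and "tvec" (3), from world to camera coordinates, as OpenCV has them. Camera axes: x right, y down, z forward; pixel columns grow to the right and rows downward; lengths in mm; the calibration is good to about 2 mm. A picture is of the moment at which its call begins: read the wrist's pose just before it. calibration takes no time and is no camera call; for the wrist camera it gives the pose at the moment of the call.
A pose or a line that the arm cannot do raises arm.PlanningError and nothing moves.
- arm.sign_off(): hands the job in, once; it reports no verdict.
The state is a dict: "time_s": time; "joint_positions": joint angles; "joint_vel": joint speeds; "effort": joint torques, N m; "eef_pos": TCP position; "ee_rot": TCP orientation; "contact_force": force on the tool from outside, world axes, zero at the start; "moment": the same for the moment, N m; "gripper_width": finger opening in mm.
Only numpy, scipy, OpenCV 4.12 (cv2) and the standard library are available. Lean on these libraries where they do the work, as an engineer would, in place of code of your own. Each camera call takes 0.05 s, during which the arm holds its last target. There are 200 camera calls.

## Working session

There is one attempt and no reset: what is moved stays moved. The work goes in short steps, each a Python script; the robot and the scene stay as the last script left them, time stands still between calls to the robot, and variables do not carry over. Pictures are saved under pics/ and viewed, about 8 in all and at most 12, crops included, and the job is handed in when it is done.

```bash
mkdir -p pics; cat > h.py <<'E'
import numpy as np, cv2
from plant import arm
from scipy.spatial.transform import Rotation as R
def cal(n):
    c=arm.calibration(n); return {k:np.array(v,float) for k,v in c.items()}
def ray(c,px):
    p=cv2.undistortPoints(np.array(px,float).reshape(-1,1,2),c['K'],c['dist_coeffs']).reshape(-1,2)
    Rm=cv2.Rodrigues(c['rvec'])[0]; o=-Rm.T@c['tvec'].ravel()
    return o,np.c_[p,np.ones(len(p))]@Rm
def plane(c,px,z):
    o,d=ray(c,px); return o+d*((z-o[2])/d[:,2])[:,None]
def proj(c,P): return cv2.projectPoints(np.array(P,float).reshape(-1,1,3),c['rvec'],c['tvec'],c['K'],c['dist_coeffs'])[0].reshape(-1,2)
def down(yaw): # tool z down, tool y axis at angle yaw from world x... 
    y=np.array([np.cos(yaw),np.sin(yaw),0]); z=np.array([0,0,-1.]); x=np.cross(y,z)
    q=R.from_matrix(np.c_[x,y,z]).as_quat(); return [q[3],q[0],q[1],q[2]]
E
python3 - <<'E'
from h import *
for n in ("scene","side"):
    cv2.imwrite(f"pics/{n}0.png",arm.grab_frame(n))
    c=cal(n); o,d=ray(c,[[320,240]]); print(n,o.round(),d.round(2),c['K'][0,0],c['dist_coeffs'].round(3))
s=arm.sense();print(s)
E
```

```text
scene [857. 472. 946.] [[-0.33 -0.42 -0.85]] 439.9138708631276 [0.03 0.   0.   0.   0.  ]
side [  57. -495.  624.] [[ 0.53  0.63 -0.56]] 455.3458540691767 [-0.018  0.     0.     0.     0.   ]
{'time_s': 0.1, 'joint_positions': array([ 1.16457997e+00,  2.77077823e-01, -2.77427064e-02,  1.26800754e+00,
        2.63660981e-05,  1.46740681e+00]), 'joint_vel': array([ 8.10806172e-05, -1.84464532e-03,  3.60130630e-03, -3.45225936e-04,
        1.09508739e-03,  8.47183369e-04]), 'effort': array([ 6.78053457e-04, -4.46708000e+01,  2.96128535e+01,  8.50672455e-03,
       -1.10817614e-04, -7.11415183e-06]), 'eef_pos': array([186.10250223, 595.90966262, 230.25903833]), 'ee_rot': array([-2.68812750e-04,  1.50835468e-01,  9.88558359e-01, -9.79749767e-04]), 'contact_force': array([-0.21267541,  0.01483858,  0.07488912]), 'moment': array([-0.01379435,  0.01400859,  0.02035276]), 'gripper_width': 85.61685339527732}
```

View pics/scene0.png

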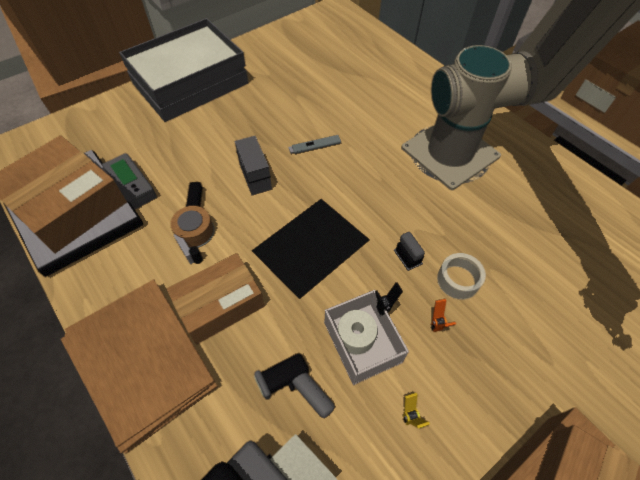

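View pics/side0.png

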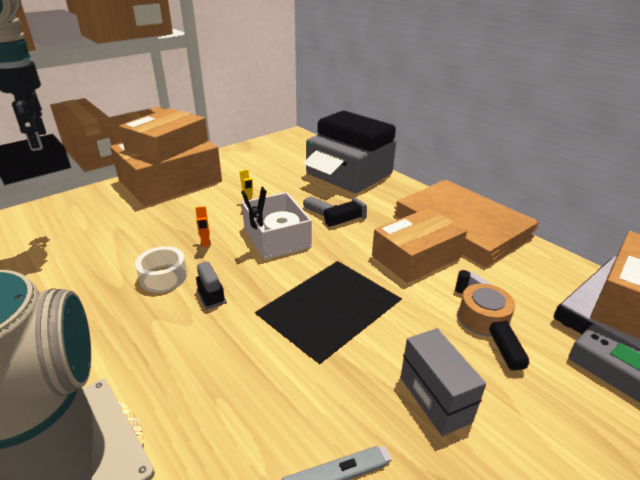

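The scene view shows the box with its lid at about (253,165), the mat at (311,246), and the bin at (365,335) with the black clip at (390,298). In the side view they are at (440,380), (330,310) and (277,225), with the clip at (258,207). Next I'll zoom in on these and measure.

```bash
python3 - <<'E'
from h import *
a=cv2.imread("pics/scene0.png");b=cv2.imread("pics/side0.png")
def crop(i,x,y): 
    t=cv2.resize(i[y:y+90,x:x+120],(396,297),interpolation=cv2.INTER_CUBIC)
    for k in range(0,120,20): cv2.putText(t,str(x+k),(int(k*3.3),8),0,.3,(0,0,255),1);cv2.line(t,(int(k*3.3),10),(int(k*3.3),14),(0,0,255),1)
    for k in range(0,90,15): cv2.putText(t,str(y+k),(0,int(k*3.3)+4),0,.3,(0,0,255),1)
    return t
cv2.imwrite("pics/z1.png",np.vstack([np.hstack([crop(a,195,120),crop(b,380,330)]),np.hstack([crop(a,310,275),crop(b,220,175)])]))
for n,i,box in(("scene",a,(240,190,380,305)),("side",b,(245,255,410,365))):
    c=cal(n);m=np.zeros(i.shape[:2],np.uint8);x0,y0,x1,y1=box
    m[y0:y1,x0:x1]=(i[y0:y1,x0:x1].max(2)<40)*255
    k=max(cv2.findContours(m,0,1)[0],key=cv2.contourArea)
    P=plane(c,k.reshape(-1,2),3)[:,:2].astype(np.float32); print(n,"mat",cv2.minAreaRect(P))
E
```

```text
scene mat ((513.3338012695312, 6.5277099609375), (235.26414489746094, 176.38067626953125), 5.753650665283203)
side mat ((511.3148498535156, 6.2311248779296875), (235.1270751953125, 175.2256317138672), 5.399683475494385)
```

View pics/z1.png

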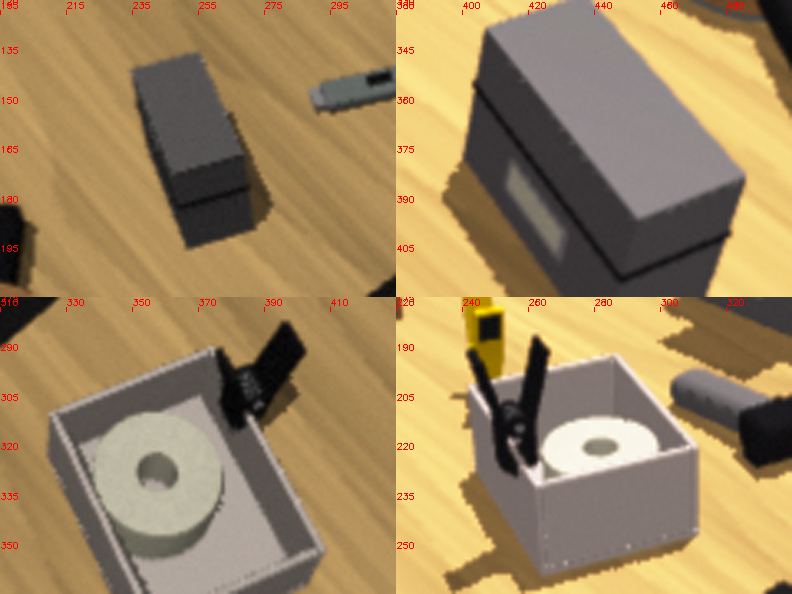

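Top left and top right show the lid, its top corners readable in both views. Bottom left and right show the bin rim corners and the clip's two handles (scene tips ~(398,285) and (377,292); side ~(243,191) and (264,188)).

```bash
python3 - <<'E'
from h import *
A=cal("scene");B=cal("side")
def show(n,c,px,z):
    P=plane(c,px,z); print(n,P[:,:2].round(1).tolist(),"edges",np.linalg.norm(np.diff(P,axis=0),axis=1).round(1),"ang",[round(float(np.degrees(np.arctan2(v[1],v[0]))),1) for v in np.diff(P,axis=0)],"mid02",((P[0]+P[2])/2).round(1)[:2])
show("lidA",A,[[235.3,141.2],[255.3,136.4],[269.2,166.7],[248.3,172.7]],95)
show("lidB",B,[[407.3,339.1],[453.9,396.4],[485.5,383.3]],95)
show("binA",A,[[325.8,310.2],[374.5,290.5],[407.9,351.1]],75)
show("binB",B,[[242.4,202.6],[286.4,192.6],[311.2,220.2],[263,232.3]],75)
show("clipA",A,[[397.9,285],[377.3,291.7]],155)
show("clipB",B,[[243.3,191],[263.6,188]],155)
q=arm.sense()['joint_positions'];print(q)
E
```

```text
lidA [[511.7, -326.4], [459.7, -309.4], [490.4, -198.4], [543.6, -213.6]] edges [ 54.6 115.1  55.3] ang [161.8, 74.5, -16.0] mid02 [ 501.1 -262.4]
lidB [[489.0, -202.8], [457.9, -314.3], [510.9, -329.4]] edges [115.8  55.1] ang [-105.6, -15.9] mid02 [ 500.  -266.1]
binA [[612.7, 191.2], [500.1, 219.6], [536.0, 360.7]] edges [116.2 145.6] ang [165.8, 75.7] mid02 [574.3 276. ]
binB [[534.0, 357.2], [647.3, 331.3], [613.3, 190.0], [499.6, 217.1]] edges [116.2 145.3 116.9] ang [-12.8, -103.5, 166.6] mid02 [573.7 273.6]Traceback (most recent call last):
  File "<stdin>", line 9, in <module>
  File "<stdin>", line 4, in show
IndexError: index 2 is out of bounds for axis 0 with size 2
```

```bash
cat >> h.py <<'E'
def best(p,deg,pref=None):
    o=[]
    for d in (deg,deg+180):
        j=arm.inverse_kinematics(p,down(np.radians(d)))
        if j is not None: o.append((abs(j[5]),d,np.array(j)))
    for k in o: print("ik",k[1],k[2].round(2))
    return min(o,key=lambda k:k[0])[1]
def st():
    s=arm.sense(); print("t",round(s['time_s'],2),"p",np.round(s['eef_pos'],1),"w",round(s['gripper_width'],1),"F",np.round(s['contact_force'],1)); return s
E
python3 - <<'E'
from h import *
A=cal("scene");B=cal("side")
print(plane(A,[[397.9,285],[377.3,291.7]],155).round(1),plane(B,[[243.3,191],[263.6,188]],155).round(1))
d=best([500.5,-264,230],-15.5)
arm.reach([500.5,-264,230],down(np.radians(d))); st()
c=cal("wrist"); i=arm.grab_frame("wrist"); cv2.imwrite("pics/w1.png",i)
P=[500.5,-264]; u=np.radians(-15.5);X=np.array([np.cos(u),np.sin(u)]);Y=np.array([-X[1],X[0]])
print(proj(c,[[*(P+a*29*X+b*59*Y),95] for a,b in((-1,-1),(1,-1),(1,1),(-1,1))]).round())
E
```

```text
[[487.8 262.1 155. ]
 [530.2 248.1 155. ]] [[493.  275.  155. ]
 [535.  259.1 155. ]]
ik -15.5 [-0.6   0.17 -0.16  1.24  0.    1.24]
ik 164.5 [-0.6   0.17 -0.16  1.24  0.   -1.9 ]
t 3.3 p [ 500.8 -263.4  230. ] w 85.6 F [-0.3  0.6 -0.1]
[[276. 306.]
 [356. 306.]
 [361. 140.]
 [272. 140.]]
```

View pics/w1.png

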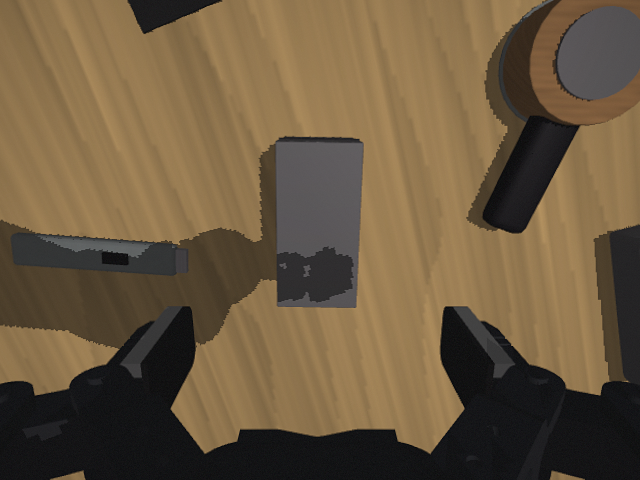

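The wrist view shows the lid squarely between the fingers: top corners (277,307), (356,307), (363,142) and (277,140), within a few pixels of prediction.

```bash
python3 - <<'E'
from h import *
c=cal("wrist")
P=plane(c,[[277,307],[356,307],[363,142],[277,140]],95)[:,:2]
ctr=P.mean(0); v=(P[2]+P[3]-P[0]-P[1]); yaw=np.degrees(np.arctan2(v[1],v[0]))-90
print(P.round(1),ctr.round(1),yaw)
assert np.hypot(*(ctr-[500.5,-264]))<5 and abs(yaw+15.5)<3
d=yaw
x,y=ctr
arm.reach([x,y,130],down(np.radians(d)))
print(arm.move_straight([x,y,64],velocity=80,until_force=8)); st()
arm.gripper_close(30); st()
arm.move_straight([x,y,115],velocity=60); s=st()
c=cal("wrist"); cv2.imwrite("pics/w2.png",arm.grab_frame("wrist")); cv2.imwrite("pics/side2.png",arm.grab_frame("side"))
np.save("lid.npy",[x,y,d])
E
```

```text
[[ 457.  -313.9]
 [ 512.7 -329.2]
 [ 545.4 -216.4]
 [ 491.6 -200.3]] [ 501.7 -264.9] -16.550687689877748
False
t 4.81 p [ 502.1 -265.2   64.5] w 85.3 F [ 0.2 -0.1  0.5]
t 5.17 p [ 502.  -265.2   64.8] w 57.5 F [-0.6  1.2  4.2]
t 6.17 p [ 501.3 -264.7  114.6] w 57.5 F [ 0.4  0.4 -0.4]
```

View pics/side2.png

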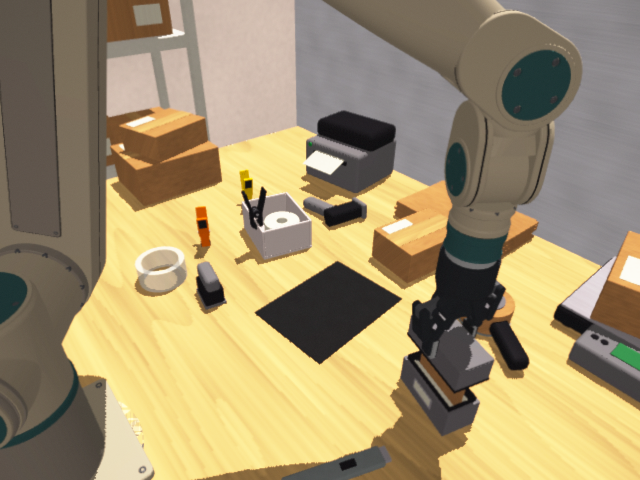

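The lid is up at 57.5 mm grip width, with the tall card visible under it. Next I'll carry it to the mat.

```bash
python3 - <<'E'
from h import *
x,y,d=np.load("lid.npy")
arm.move_straight([x,y,150],velocity=150)
q=down(np.radians(5.5)); m=[512.3,6.4]
arm.reach([*m,100],q); st()
arm.move_straight([*m,30],velocity=100)
print(arm.move_straight([*m,13],velocity=20,until_force=4)); st()
cv2.imwrite("pics/side3.png",arm.grab_frame("side"))
E
```

```text
t 7.72 p [512.7   5.6 100. ] w 57.1 F [ 0.  -0.6 -0.4]
True
t 9.26 p [512.    6.4  15.7] w 57.8 F [-0.2 -0.2  4.1]
```

```bash
python3 - <<'E'
from h import *
i=cv2.imread("pics/side3.png"); cv2.imwrite("pics/side3z.png",cv2.resize(i[220:370,230:430],(800,600),interpolation=2))
E
```

```text
(no output)
```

View pics/side3z.png

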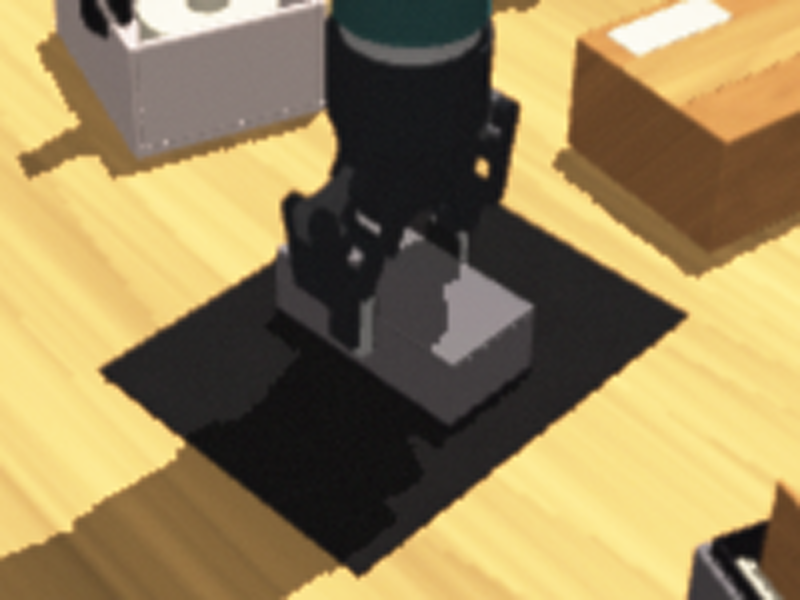

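Contact came at exactly the expected height (TCP 15.7), with the lid flat and upright near mid-mat. Release it, then go look at the clip from above.

```bash
python3 - <<'E'
from h import *
s=st();p=s['eef_pos']
arm.let_go(); arm.move_straight([p[0],p[1],150],velocity=150)
best([512,261,290],-13.6)
arm.reach([512,261,290],down(np.radians(-13.6))); st()
c=cal("wrist"); i=arm.grab_frame("wrist"); cv2.imwrite("pics/w4.png",i)
u=np.radians(-13.6);X=np.array([np.cos(u),np.sin(u)])
print(proj(c,[[*(np.array([512,261])+k*25*X),155] for k in(-1,1)]+[[500,218,75],[535,359,75]]).round())
a=arm.grab_frame("scene"); b=arm.grab_frame("side")
cv2.imwrite("pics/scene4.png",a)
cv2.imwrite("pics/side4.png",b)
cv2.imwrite("pics/v4.png",np.hstack([cv2.resize(i,(800,600))]))
E
```

```text
t 9.31 p [512.    6.4  15.7] w 57.1 F [-1.1 -0.3  4.9]
ik -13.6 [ 0.36  0.16 -0.05  1.36  0.    2.17]
ik 166.4 [ 0.36  0.16 -0.05  1.36  0.   -0.97]
t 11.88 p [511.6 260.2 288.7] w 85.2 F [ 0.2  0.5 -0.2]
[[281. 226.]
 [353. 226.]
 [315. 252.]
 [316.  80.]]
```

View pics/w4.png

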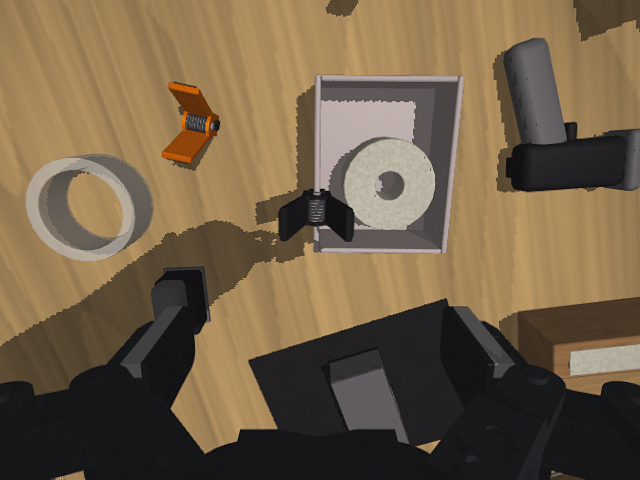

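The wrist view shows the black clip's handle ends at about (282,224) and (352,223), centre (317,224) against (317,226) predicted, and the bin wall on its predicted line. The lid sits on the mat. Gripping the clip now.

```bash
python3 - <<'E'
from h import *
q=down(np.radians(-13.6)); p=[512.2,262.2]
arm.move_straight([*p,170],rot=q,velocity=200)
print(arm.move_straight([*p,122],velocity=80,until_force=6)); st()
arm.gripper_close(35); st(); arm.dwell(.2); st()
cv2.imwrite("pics/side5.png",arm.grab_frame("side"));cv2.imwrite("pics/sc5.png",arm.grab_frame("scene"));cv2.imwrite("pics/w5.png",arm.grab_frame("wrist"))
a=cv2.resize(cv2.imread("pics/side5.png")[140:260,190:350],(400,300),interpolation=2)
b=cv2.resize(cv2.imread("pics/sc5.png")[240:360,310:470],(400,300),interpolation=2)
w=cv2.imread("pics/w5.png")[160:480,107:533]
cv2.imwrite("pics/v5.png",np.hstack([np.vstack([a,b]),cv2.resize(w,(400,300)).repeat(1,0) if 0 else cv2.copyMakeBorder(cv2.resize(w,(400,300)),0,300,0,0,0)]))
E
```

```text
False
t 13.53 p [512.4 262.3 122. ] w 85.6 F [ 0.2  0.4 -0.2]
t 14.13 p [512.1 262.2 121.9] w 18.9 F [-0.4  0.1 -1.7]
t 14.33 p [512.2 262.2 121.9] w 19.0 F [-0.1 -0.3 -0.5]
```

View pics/v5.png

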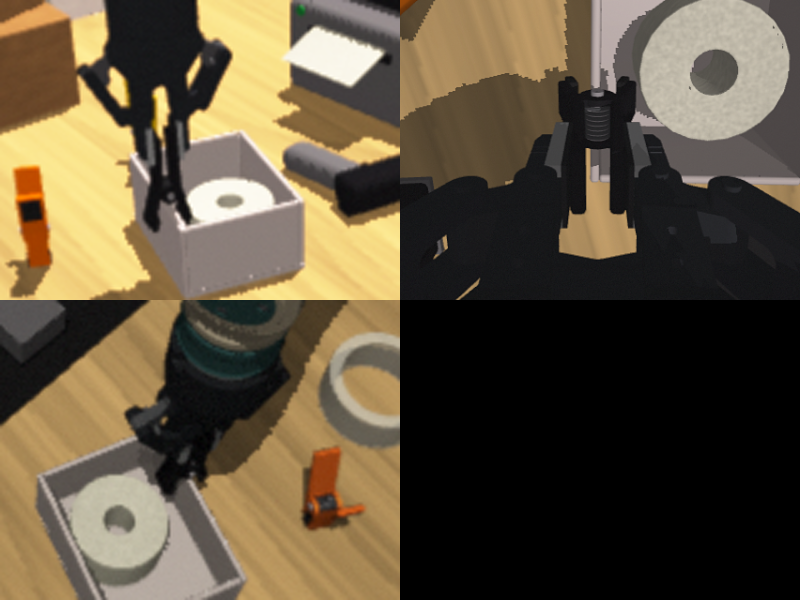

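The clip is squeezed to 19 mm (fully open) with the jaws clear of the wall. Lift it straight up and carry it above the card.

```bash
python3 - <<'E'
from h import *
p=[512.2,262.2]
arm.move_straight([*p,150],velocity=60); st()
arm.move_straight([*p,235],velocity=150)
x,y,d=np.load("lid.npy")
arm.reach([x,y,200],down(np.radians(d))); arm.dwell(.2); st()
for n in("side","scene","wrist"): cv2.imwrite(f"pics/{n}6.png",arm.grab_frame(n))
a=cv2.imread("pics/side6.png");b=cv2.imread("pics/scene6.png")
print(proj(cal("side"),[[x,y,140],[x,y,88]]),proj(cal("scene"),[[x,y,140],[x,y,88]]))
def crop(i,x,y,w=130,h=195,s=3.07):
    t=cv2.resize(i[y:y+h,x:x+w],None,fx=s,fy=s,interpolation=2)
    for k in range(0,w,20): cv2.putText(t,str(x+k),(int(k*s),8),0,.3,(0,0,255),1)
    for k in range(0,h,15): cv2.putText(t,str(y+k),(0,int(k*s)+4),0,.3,(0,0,255),1)
    return t
cv2.imwrite("pics/v6.png",np.hstack([crop(a,375,260),crop(b,190,80)]))
E
```

```text
t 15.1 p [512.4 262.3 150.4] w 19.1 F [-0.4 -0.4 -0.5]
t 17.93 p [ 502.1 -264.2  200.1] w 19.1 F [-0.2 -0.4 -1. ]
[[449.82877702 337.92931495]
 [443.78106934 362.23290753]] [[248.99909392 140.72183788]
 [251.51217563 155.10631182]]
```

View pics/v6.png

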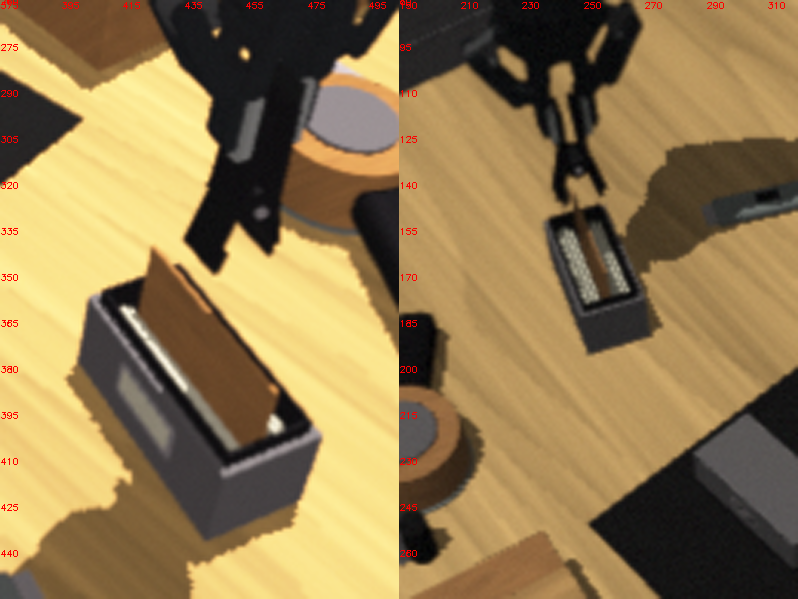

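The side view (left) shows the card's top edge from (424.5,340.5) to (465,384.5), and the gaping jaws with tips at (445,348.6) and (463.6,342.7). The scene view (right) shows the jaws straddling the card line. I'll compute the heights and offsets.

```bash
python3 - <<'E'
from h import *
x,y,d=np.load("lid.npy"); u=np.radians(d);X=np.array([np.cos(u),np.sin(u),0]);Y=np.array([-X[1],X[0],0])
s=st();T=np.array(s['eef_pos']); B=cal("side");A=cal("scene");L=np.array([x,y,0])
loc=lambda P,o:np.c_[(P-o)@X,(P-o)@Y,P[:,2]].round(1)
def vpl(c,px,yo):
    o,D=ray(c,px); t=((T+yo*Y-o)@Y)/(D@Y); return o+D*t[:,None]
print("side jaws b-,a- on y=-12:",loc(vpl(B,[[445,348.6],[463.6,342.7],[448.6,344]],-12),T).tolist())
print("b outer +y",loc(vpl(B,[[435.6,337.5]],12),T).tolist())
print("scene a,b on +12",loc(vpl(A,[[243.1,146.1],[255.8,142.9]],12),T).tolist())
print("card side",loc(plane(B,[[424.5,340.5],[465.2,384.8]],88),L).tolist())
print("card scene",loc(plane(A,[[247,143.5],[258.1,176.7]],88),L).tolist())
print("box rim corners side z=60",loc(plane(B,[[375+222/3.07,260+470/3.07],[375+320/3.07,260+432/3.07],[375+92/3.07,260+297/3.07]],52),L).tolist())
E
```

```text
t 18.07 p [ 501.9 -264.5  200.1] w 18.8 F [ 0.1  0.2 -1.1]
side jaws b-,a- on y=-12: [[-16.2, -12.0, 136.3], [16.5, -12.0, 134.7], [-11.6, -12.0, 143.8]]
b outer +y [[-14.9, 12.0, 134.8]]
scene a,b on +12 [[18.8, 12.0, 139.8], [-14.0, 12.0, 139.2]]
card side [[-1.9, 48.3, 88.0], [3.6, -46.1, 88.0]]
card scene [[-0.6, -44.2, 88.0], [5.3, 76.4, 88.0]]
box rim corners side z=60 [[-27.2, -56.2, 52.0], [29.1, -57.3, 52.0], [-27.4, 57.2, 52.0]]
```

Jaw tips lie about 63.5 mm below the TCP and are centred within about 1 mm, and the box rim confirms centre and yaw. Lowering until the tips are about 20 mm below the card's top edge.

```bash
python3 - <<'E'
from h import *
x,y,d=np.load("lid.npy"); q=down(np.radians(d))
arm.move_straight([x,y,160],rot=q,velocity=80)
print(arm.move_straight([x,y,130.5],velocity=30,until_force=3)); arm.dwell(.3); st()
for n in("side","scene","wrist"): cv2.imwrite(f"pics/{n}7.png",arm.grab_frame(n))
a=cv2.imread("pics/side7.png");b=cv2.imread("pics/scene7.png");w=cv2.imread("pics/wrist7.png")
def crop(i,x,y,w=130,h=195,s=3.07):
    t=cv2.resize(i[y:y+h,x:x+w],None,fx=s,fy=s,interpolation=2)
    for k in range(0,w,20): cv2.putText(t,str(x+k),(int(k*s),8),0,.3,(0,0,255),1)
    for k in range(0,h,15): cv2.putText(t,str(y+k),(0,int(k*s)+4),0,.3,(0,0,255),1)
    return t
cv2.imwrite("pics/v7.png",np.hstack([crop(a,375,270),np.vstack([crop(b,190,100,130,97)[:297],cv2.resize(w[60:480,40:600],(399,299))])[:590] if 0 else cv2.resize(np.vstack([crop(b,190,110,130,97)[:297],cv2.resize(w[60:480,40:600],(399,299))]),(399,598))]))
E
```

```text
False
t 20.16 p [ 501.8 -265.   130.7] w 19.3 F [-0.  -0.3 -0.7]Traceback (most recent call last):
  File "<stdin>", line 12, in <module>
    return _nx.concatenate(arrs, 1, dtype=dtype, casting=casting)
           ~~~~~~~~~~~~~~~^^^^^^^^^^^^^^^^^^^^^^^^^^^^^^^^^^^^^^^
ValueError: all the input array dimensions except for the concatenation axis must match exactly, but along dimension 0, the array at index 0 has size 599 and the array at index 1 has size 598
```

```bash
python3 - <<'E'
import cv2,numpy as np
a=cv2.imread("pics/side7.png");b=cv2.imread("pics/scene7.png");w=cv2.imread("pics/wrist7.png")
f=lambda i,W,H:cv2.resize(i,(W,H),interpolation=2)
L=f(a[270:465,375:505],400,600); R=np.vstack([f(b[110:207,190:320],400,300),f(w[60:480,40:600],400,300)])
cv2.imwrite("pics/v7.png",np.hstack([L,R]))
E
```

```text
(no output)
```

View pics/v7.png

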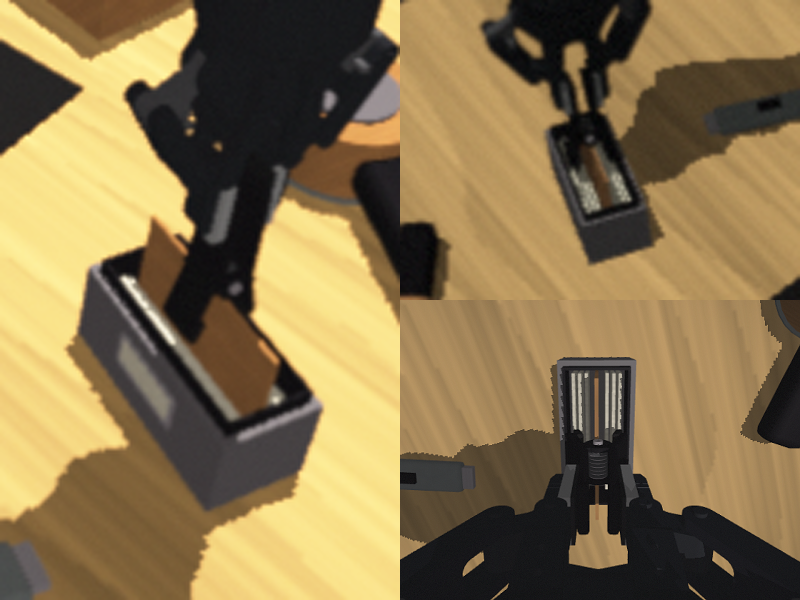

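The side and scene views show one jaw on each side of the card. The wrist view shows the card centred in the gap and parallel to the jaws. Now a numeric check of the jaw height and of the lid on the mat.

```bash
python3 - <<'E'
from h import *
x,y,d=np.load("lid.npy"); u=np.radians(d);X=np.array([np.cos(u),np.sin(u),0]);Y=np.array([-X[1],X[0],0])
T=np.array(st()['eef_pos']); c=cal("side")
o,D=ray(c,[[375+188/3.077,270+341/3.077]]); t=((T-12*Y-o)@Y)/(D@Y); P=o+D*t[:,None]; print("jaw b tip",((P-T)@X).round(1),P.round(1))
i=cv2.imread("pics/scene7.png"); c=cal("scene"); m=np.zeros(i.shape[:2],np.uint8)
q=proj(c,[[512+a*90,6+b*75,3] for a,b in((-1,-1),(1,-1),(1,1),(-1,1))]).astype(np.int32); cv2.fillConvexPoly(m,q,255)
m&=((i.max(2)>78)*255).astype(np.uint8)
k=max(cv2.findContours(m,0,1)[0],key=cv2.contourArea); print("lid top",cv2.minAreaRect(plane(c,k.reshape(-1,2),46)[:,:2].astype(np.float32)))
E
```

```text
t 20.31 p [ 501.7 -265.   130.5] w 19.5 F [-0.8 -0.2 -0.4]
jaw b tip [-18.5] [[ 480.5 -271.2   67.9]]
lid top ((513.3283081054688, 6.823055267333984), (56.591712951660156, 112.91390228271484), 5.594276428222656)
```

Both checks agree: the jaw tip is at z≈68 and 18.5 mm out, and the lid lies flat at (513,7) against the mat centre at (512,6).

```bash
python3 - <<'E'
from h import *
st(); arm.sign_off()
E
```

```text
t 20.31 p [ 501.7 -265.   130.5] w 19.5 F [-0.8 -0.2 -0.4]
the job is handed in; nothing more can be done
```

I handed the job in at 20.3 s of the 53 s allowed; sign-off gave no verdict.

- **Lid:** I lifted it straight up and set it down upright on the mat, releasing only after contact. The last picture puts its centre at (513, 7), against a mat centre of about (512, 6). It is also lined up with the mat.
- **Clip:** I squeezed it fully open (finger opening about 19 mm), lifted it off the bin's rim, and am holding it over the middle of the card. The measured jaw tip is at z ≈ 68 mm, about 20 mm below the card's top edge. It is 18.5 mm out from the centre line, which matches fully open jaws.
- **Nothing touching the card:** The wrist picture shows the card centred in the gap and parallel to the jaws, and the force on the tool is under 1 N. I estimate about 11 mm between the card's top and the pivot spring, from the free depth you gave.

**Less certain:** The two fixed cameras disagreed by about 2 mm sideways and 2–5 mm in height on the jaw tips before I lowered the clip. The side view after lowering agreed with the height I used. I did not measure how well the clip is centred along the card's length. I expect it to be within about 2 mm. None of the pictures showed any bystander object moved, but I did not measure for that.

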